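# Interleave and compress cast slabs in a sprung packing jig

## Robot

A 6-joint arm with a two-finger parallel gripper is mounted at the origin on the work surface. World frame = base frame: x ahead of the robot, y to its left, z up, the work surface at z = 0. Lengths are in m, angles in degrees, forces in N, time in s.
With the tool pointing down it reaches from about 0.325 to 0.85 m from the base axis. Payload 15.5 kg.
Tool frame: the origin (TCP) lies midway between the tips of the shut fingers; the grasp point (between the pads) lies 19 mm behind it; y points along the fingers, x is the direction in which the jaws open and shut, and the axes are right-handed (so a half turn about y gives the same grasp; the last joint's range is limited). The gripper opens to 91 mm and grips with 3 to 60 N. Pads are 32 mm wide; open, the fingers measure 118 mm over their backs; the gripper's body (76 mm by 178 mm) begins 60 mm behind the grasp point.
Start: joints at [62.023, 28.281, 77.091, -0, 74.628, -5.472], TCP at [0.239, 0.577, 0.214] pointing down, gripper open.
Joint ranges: [-166.48, 166.48], [-47.26, 123.95], [12.59, 153.08], [-70.14, 250.14], [6.76, 159.57], [-176.63, 176.63]. Speed limits (degrees/s): [108.29, 108.29, 147.25, 172.46, 172.46, 172.46].

## Interface

Orientations are given as a 3x3 rotation matrix whose columns are the frame's x, y, z axes.
In Python, from bench import ctrl gives the robot as it stands. The module is installed in compiled form; this text tells all that it offers. Calls block until the motion is done:
- ctrl.goto(position, orientation): joint-space move of the TCP to a pose.
- ctrl.move_l(position, vel=0.15, ori=None, contact_N=None): straight line of the TCP; ori=None keeps the orientation; vel is the mean speed in m/s. With contact_N (N) it stops when the force on the tool has changed by that much, and returns True; else False.
- ctrl.movej(angles): joint-space move.
- ctrl.command_gripper(opening): opening from 0.0 (shut) to 1.0 (fully open); the grip force is fixed at half the most; returns when the fingers have stopped.
- ctrl.sleep(seconds).
- ctrl.ik(position, orientation): joint angles nearest the present ones, or None.
- ctrl.read_camera(name): name is "scene" or "top" or "wrist"; returns the picture (420x560x3 uint8, blue, green, red); there is no depth.
- ctrl.camera_params(name): a dict with "fx", "fy", "cx", "cy" (pixels), "D" ([k1, k2, p1, p2, k3] as OpenCV has them; the pictures are not rectified), "pose" (4x4, takes a point from camera to world coordinates); the wrist camera has in their place "T_tool_cam" (4x4, takes a point from camera to tool coordinates, whose origin is the TCP and whose axes are the tool frame's). Camera axes: x right, y up, looking along -z (the intrinsics and any distortion apply to the point x, -y, -z); pixel columns grow to the right and rows downward; lengths in m; the calibration is good to about 2 mm. A picture is of the moment at which its call begins: read the wrist's pose just before it. camera_params takes no time and is no camera call.
A pose or a line that the arm cannot do raises ctrl.MotionError and nothing moves.
- ctrl.sign_off(): hands the job in, once; it reports no verdict.
Readings, each from a call of its own:
- ctrl.current_t(): time.
- ctrl.current_q(): joint angles.
- ctrl.current_dq(): joint speeds.
- ctrl.current_effort(): joint torques, N m.
- ctrl.current_tool_pos(): TCP position.
- ctrl.current_eef_rot(): TCP orientation.
- ctrl.current_contact_force(): force on the tool from outside, world axes, zero at the start.
- ctrl.current_wrist_torque(): the same for the moment, N m.
- ctrl.current_grip_width(): opening from 0.0 (shut) to 1.0 (fully open).
Only numpy, scipy, OpenCV 4.12 (cv2) and the standard library are available. Lean on these libraries where they do the work, as an engineer would, in place of code of your own. Each camera call takes 0.05 s, during which the arm holds its last target.

## Task

Lay the separator sheet squarely on the cast slab that is already in the sprung packing jig and let go of it, then stack the other slab squarely on the sheet, from its riser. Press the stack slowly straight down, without ramming it, until the sprung platform is on its hard stop, and keep pressing: the job finishes with the robot still holding the stack down on the stop, so that a colleague can strap it. Leave the other things on the bench where they are.

Things in the scene. Friction and masses are not known exactly. Their poses are not given: they have to be found in the camera images.
- nest (a point): Centre of the top face of the jig's sprung platform (dark steel, 88 x 44 mm), 36 mm above the bench when up; it goes down with the platform. x runs from one end guide to the other (either sense is equal), y towards the open long sides, z up. Fully stacked, the upper slab's top is 89 mm above the bench before pressing and 79 mm on the stop.
- jig: Packing jig fixed to the bench; origin at the centre of its underside, axes as the platform's. Aluminium base 150 (x) x 96 (y) x 12 mm. Two upright steel end guides, 40 mm wide in y, have inner faces 48.5 mm either side of the centre in x; they rise straight to 80 mm above the bench and flare outward to 89 mm. The long sides are open for the fingers.
- platen (a joint): How far the sprung platform is pressed down, m: 0 up, 0.010 on the hard stop. The spring is preloaded: 6 N when up, 16 N on the stop. The weight of platform, slabs and sheet provides 3 to 5 N of that, so 11 to 13 N of push reaches the stop; beyond it the force rises steeply. It springs back when let go.
- low_slab: The blue cast slab already lying on the platform between the end guides, loose: 90 (x) x 54 (y) x 24 mm thick, 0.10 to 0.20 kg; origin at the centre of its underside. Its top is 60 mm above the bench.
- low_slab_center (a point): Centre of that lower slab.
- sheet: The separator sheet as a body (see sheet_center); origin at the centre of its underside.
- sheet_center (a point): Centre of the separator sheet: stiff brown board, 90 (x) x 62 (y) x 5 mm, 0.03 kg, flat on a grey riser 76 x 32 x 18 mm high fixed to the bench: its underside is 18 mm above the bench, its edges overhang. Its long side (x) goes along the jig's x, either way round. Wider than the slabs, it sticks out 4 mm on each long side of the stack.
- slab: The slab to be stacked, as a body (see slab_center); origin at the centre of its underside.
- slab_center (a point): Centre of the blue cast slab to be stacked: 90 (x) x 54 (y) x 24 mm, 0.10 to 0.20 kg, flat on a second, equal riser, underside 18 mm above the bench. Its x goes along the jig's x, either way round. Press it with shut fingers on its top, or while held with the fingertips above its underside (the sheet sticks out below).
- mould_box: Bystander: small open blue casting box, 110 x 90 x 45 (mm); origin at its underside. Leave it alone.
- square_block: Bystander: square blue cast block, 60 x 60 x 30 (mm); origin at its underside. Leave it alone.
- steel_cup: Bystander: steel mug, 72 across, 75 high (mm); origin at its underside. Leave it alone.
- spool_core: Bystander: cardboard tube, 60 across, 40 high, standing (mm); origin at its underside. Leave it alone.
- pigment_jar: Bystander: capped jar, 50 across, 60 high (mm); origin at its underside. Leave it alone.
- screwdriver: Bystander: screwdriver lying, 170 long (mm); origin at its underside. Leave it alone.
- offcut: Bystander: wooden offcut, 50 x 30 x 12 (mm); origin at its underside. Leave it alone.
There are look-alikes about, which are no part of the job. What is shaped like the slab but black or white is not meant.

How it is judged (in metres and radians):
On the way, in this order (a step that is already met when the one before it is completed fails the run):
1. the separator sheet lies squarely on the lower slab, let go of (x of low_slab_center in the frame of nest between -0.006 and 0.006 m and y of low_slab_center in the frame of nest between -0.008 and 0.008 m and z of low_slab_center in the frame of nest between 0.009 and 0.015 m and angle between the x axis of each of low_slab_center, sheet_center and the x axis of nest, either way round below 0.13 rad and angle between each of low_slab_center, sheet_center's own z axis and vertical below 0.07 rad and x of sheet_center in the frame of nest between -0.006 and 0.006 m and y of sheet_center in the frame of nest between -0.008 and 0.008 m and z of sheet_center in the frame of nest between 0.0235 and 0.0295 m and contact force between the fingers and sheet below 0.1 N and contact force between sheet and low_slab above 0.1 N), for 0.2 s.
2. the other slab rests squarely on the sheet (x of low_slab_center in the frame of nest between -0.006 and 0.006 m and y of low_slab_center in the frame of nest between -0.008 and 0.008 m and z of low_slab_center in the frame of nest between 0.009 and 0.015 m and angle between the x axis of each of low_slab_center, sheet_center, slab_center and the x axis of nest, either way round below 0.13 rad and angle between each of low_slab_center, sheet_center, slab_center's own z axis and vertical below 0.07 rad and x of sheet_center in the frame of nest between -0.006 and 0.006 m and y of sheet_center in the frame of nest between -0.008 and 0.008 m and z of sheet_center in the frame of nest between 0.0235 and 0.0295 m and x of slab_center in the frame of nest between -0.006 and 0.006 m and y of slab_center in the frame of nest between -0.008 and 0.008 m and z of slab_center in the frame of nest between 0.038 and 0.044 m and contact force between slab and sheet above 0.3 N), for 0.1 s.
At the end, for the whole second after the job is handed in: Robot presses the upper slab (5 N on it, 7 N through the sheet); slabs not touching each other; platform at rest within 0.8 mm of its stop; slab, sheet, slab flat in order, centred on the platform within 6 mm along, 8 mm across, 0.13 rad; never over 80 N (x of low_slab_center in the frame of nest between -0.006 and 0.006 m and y of low_slab_center in the frame of nest between -0.008 and 0.008 m and z of low_slab_center in the frame of nest between 0.009 and 0.015 m and angle between the x axis of each of low_slab_center, sheet_center, slab_center and the x axis of nest, either way round below 0.13 rad and angle between each of low_slab_center, sheet_center, slab_center's own z axis and vertical below 0.07 rad and x of sheet_center in the frame of nest between -0.006 and 0.006 m and y of sheet_center in the frame of nest between -0.008 and 0.008 m and z of sheet_center in the frame of nest between 0.0235 and 0.0295 m and x of slab_center in the frame of nest between -0.006 and 0.006 m and y of slab_center in the frame of nest between -0.008 and 0.008 m and z of slab_center in the frame of nest between 0.038 and 0.044 m and value of joint platen above 0.0092 m and contact force between slab and sheet above 7 N and contact force between any of the fingers, the arm and slab above 5 N and contact force between sheet and low_slab above 7 N and contact force between slab and low_slab below 0.1 N and linear speed of slab below 0.01 m/s); the arm keeps its last pose, push and grip.
It fails at once if the stack was rammed: over 80 N through the upper slab (contact force between slab and sheet above 80 N or contact force between slab and low_slab above 80 N).
It fails at once if a bystander was moved more than 25 mm (distance of any of mould_box, square_block, steel_cup, spool_core, pigment_jar, screwdriver, offcut from where it was at the start of the episode above 0.025 m).
It also fails if it takes over 72 s, if anything falls off the work surface, if the arm or the gripper's body presses on something with over 40 N, if the wrist force passes 120 N, or if a joint passes its speed limit or range.

## Working session

There is one attempt and no reset: what is moved stays moved. The work goes in short steps, each a Python script; the robot and the scene stay as the last script left them, time stands still between calls to the robot, and variables do not carry over. Pictures are saved under pics/ and viewed, and the job is handed in when it is done.

```bash
mkdir -p pics; ls
cat > h.py <<'E'
import numpy as np, cv2
from bench import ctrl
def shot(name,fn):
    im=ctrl.read_camera(name); cv2.imwrite('pics/'+fn,im); return im
def cam(name):
    p=ctrl.camera_params(name)
    K=np.array([[p['fx'],0,p['cx']],[0,p['fy'],p['cy']],[0,0,1.]]);D=np.array(p['D'],float)
    if 'pose' in p: T=np.array(p['pose'])
    else:
        W=np.eye(4);W[:3,:3]=np.array(ctrl.current_eef_rot());W[:3,3]=ctrl.current_tool_pos()
        T=W@np.array(p['T_tool_cam'])
    return K,D,T
def rays(px,c):
    K,D,T=c
    u=cv2.undistortPoints(np.array(px,float).reshape(-1,1,2),K,D).reshape(-1,2)
    d=np.c_[u[:,0],-u[:,1],-np.ones(len(u))]@T[:3,:3].T
    return T[:3,3],d
def onplane(px,z,c):
    o,d=rays(px,c); s=(z-o[2])/d[:,2]
    return o+d*s[:,None]
def proj(P,c):
    K,D,T=c
    p=(np.array(P,float).reshape(-1,3)-T[:3,3])@T[:3,:3]
    p=p*[1,-1,-1]
    return cv2.projectPoints(p.reshape(-1,1,3),np.zeros(3),np.zeros(3),K,D)[0].reshape(-1,2)
E
python3 - <<'E'
from h import *
shot('scene','s0.png');shot('top','t0.png');shot('wrist','w0.png')
print(ctrl.current_t());np.set_printoptions(precision=3,suppress=True)
for n in('scene','top'):
    print(cam(n))
print(ctrl.camera_params('wrist'),ctrl.current_eef_rot())
E
```

```text
pics
0.15
(array([[379.293,   0.   , 282.184],
       [  0.   , 379.293, 201.034],
       [  0.   ,   0.   ,   1.   ]]), array([0.008, 0.   , 0.   , 0.   , 0.   ]), array([[-0.643, -0.514,  0.567,  1.084],
       [ 0.765, -0.438,  0.471,  0.529],
       [ 0.006,  0.737,  0.675,  0.686],
       [ 0.   ,  0.   ,  0.   ,  1.   ]]))
(array([[458.668,   0.   , 286.466],
       [  0.   , 458.668, 214.042],
       [  0.   ,   0.   ,   1.   ]]), array([-0.131,  0.   ,  0.   ,  0.   ,  0.   ]), array([[-0.014,  0.994, -0.106,  0.451],
       [-1.   , -0.013,  0.012,  0.069],
       [ 0.011,  0.107,  0.994,  1.194],
       [ 0.   ,  0.   ,  0.   ,  1.   ]]))
{'fx': 351.4263033852841, 'fy': 351.4263033852841, 'cx': 280.16224457816537, 'cy': 211.60136662024286, 'D': array([0.014, 0.   , 0.   , 0.   , 0.   ]), 'T_tool_cam': array([[ 1.   , -0.   , -0.   ,  0.   ],
       [-0.   ,  0.247, -0.969, -0.173],
       [ 0.   ,  0.969,  0.247,  0.068],
       [ 0.   ,  0.   ,  0.   ,  1.   ]])} [[ 0.383 -0.    -0.924]
 [ 0.924 -0.001  0.383]
 [-0.001 -1.     0.   ]]
```

View pics/t0.png

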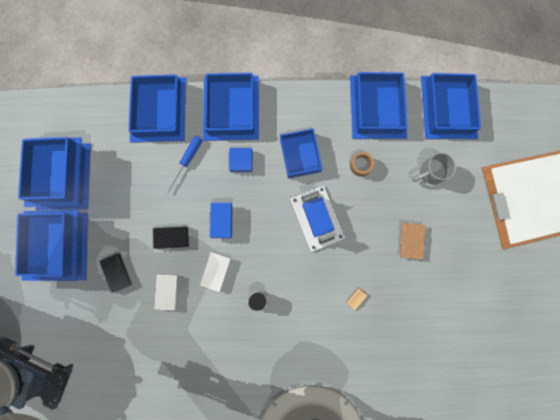

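View pics/s0.png

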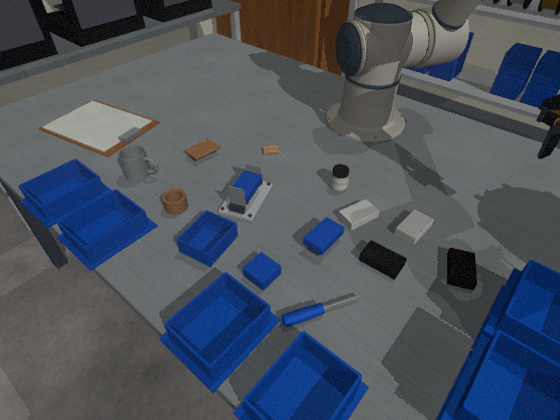

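View pics/w0.png

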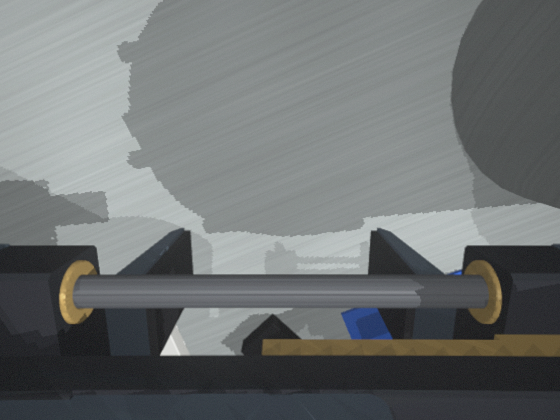

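The top view shows several things that could be confused:
- **Slab:** the candidates are the blue slab (221,220), the square block (240,160), the mould box (301,153), the blue lower slab in the jig (319,217), the black slabs (171,237) and (116,272), and the white slabs (215,272) and (166,292). I choose (221,220), which is blue, 90x54 and free-standing.
- **Sheet:** the candidates are the brown board (413,240), the offcut (358,299), the spool core (362,163) and the clipboard (530,200). I choose (413,240).

Next I'll check a close crop.

Run:
```python
from h import *
t=cv2.imread('pics/t0.png')
a=[cv2.resize(t[y-45:y+45,x-45:x+45],(380,380),interpolation=cv2.INTER_CUBIC) for x,y in((221,220),(413,240))]
cv2.imwrite('pics/c0.png',np.hstack(a))
s=cv2.imread('pics/s0.png')
a=[cv2.resize(s[y-35:y+35,x-45:x+45],(390,303),interpolation=cv2.INTER_CUBIC) for x,y in((324,235),(202,149))]
cv2.imwrite('pics/c1.png',np.hstack(a))
cv2.imwrite('pics/c2.png',cv2.resize(t[180:260,280:360],(600,600),interpolation=cv2.INTER_CUBIC))
```

```text
(no output)
```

View pics/c0.png

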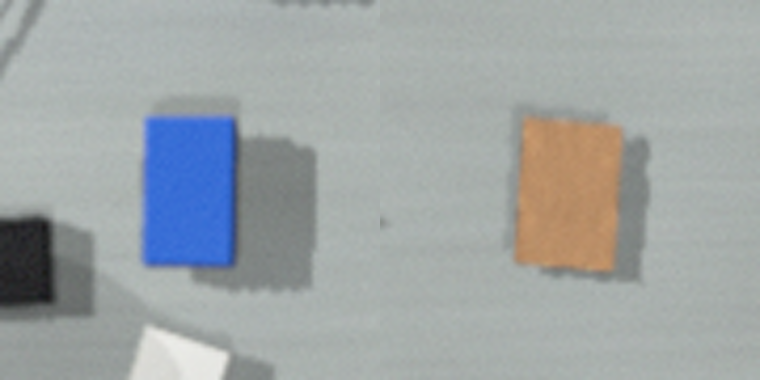

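View pics/c1.png

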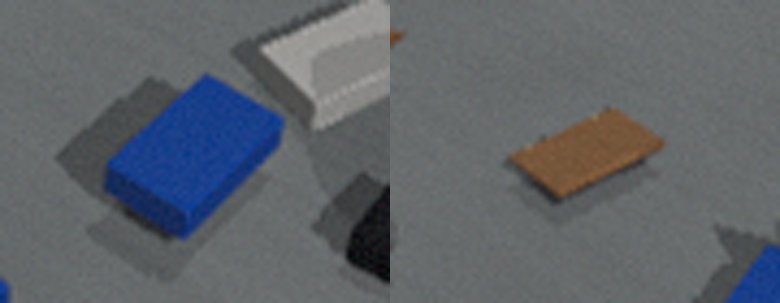

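View pics/c2.png

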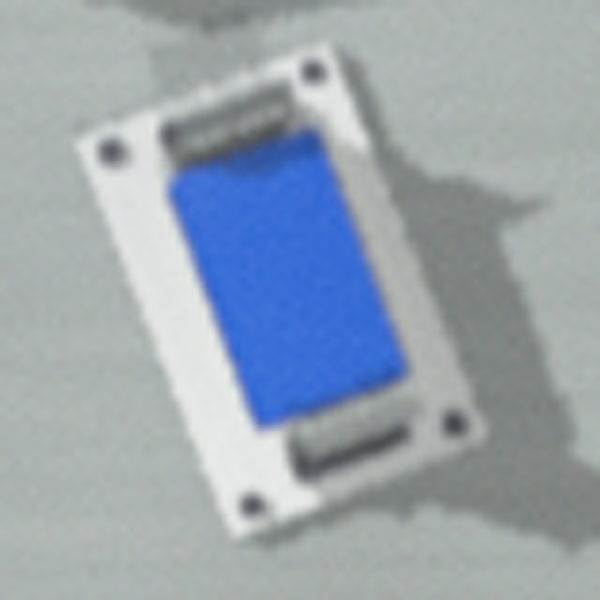

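Both choices check out: each sits on a riser, visible as overhang and shadow in the crop. Next I'll measure their poses.

```bash
cat >> h.py <<'E'
def blob(mask,near):
    n,l,st,ce=cv2.connectedComponentsWithStats(mask.astype(np.uint8))
    ok=[i for i in range(1,n) if st[i,4]>60]
    i=min(ok,key=lambda i:np.hypot(*(ce[i]-near)))
    c=max(cv2.findContours((l==i).astype(np.uint8),cv2.RETR_EXTERNAL,cv2.CHAIN_APPROX_NONE)[0],key=cv2.contourArea)
    return c.reshape(-1,2).astype(float)
def rect(cont,z,c):
    P=onplane(cont,z,c)[:,:2]
    (x,y),(w,h),a=cv2.minAreaRect((P*1000).astype(np.float32))
    if w<h: w,h,a=h,w,a+90
    a=(a+90)%180-90
    return np.array([x,y])/1000,(round(w,1),round(h,1)),round(a,2)
def blue(im):
    h=cv2.cvtColor(im,cv2.COLOR_BGR2HSV); return (h[...,0]>100)&(h[...,0]<130)&(h[...,1]>130)
def brown(im):
    h=cv2.cvtColor(im,cv2.COLOR_BGR2HSV); return (h[...,0]>4)&(h[...,0]<22)&(h[...,1]>70)
E
python3 - <<'E'
from h import *
t=cv2.imread('pics/t0.png');c=cam('top')
print('slab',rect(blob(blue(t),(221,220)),.042,c))
print('sheet',rect(blob(brown(t),(413,240)),.023,c))
print('low',rect(blob(blue(t),(319,217)),.060,c))
w=cv2.cvtColor(t,cv2.COLOR_BGR2HSV); print('base z12 corners')
# screws from crop c2 (600/80 scale)
sc=np.array([[112,153],[313,71],[455,424],[250,503]])/7.5-.5+[280,180]
P=onplane(sc,.012,c)[:,:2];print(P,P.mean(0))
e=np.array([[80,140],[332,42],[487,434],[236,538]])/7.5-.5+[280,180]
Q=onplane(e,.012,c)[:,:2];print(Q,Q.mean(0),[np.hypot(*(Q[i]-Q[(i+1)%4])) for i in range(4)])
for A in(P,Q):
  d=(A[2]+A[3]-A[0]-A[1]);print(np.degrees(np.arctan2(d[1],d[0])))
s=cv2.imread('pics/s0.png');cs=cam('scene')
print('sheet scene',rect(blob(brown(s),(202,149)),.023,cs))
E
```

```text
slab (array([0.56128754, 0.22154997]), (86.3, 53.3), -0.67)
sheet (array([ 0.50288638, -0.26941837]), (89.0, 61.7), -5.76)
low (array([ 0.5656936 , -0.02280108]), (88.9, 52.1), 19.44)
base z12 corners
[[ 0.61400027  0.033373  ]
 [ 0.64196236 -0.03711646]
 [ 0.51827141 -0.08348012]
 [ 0.49213968 -0.01211435]] [ 0.56659343 -0.02483448]
[[ 0.61869046  0.04440221]
 [ 0.65212343 -0.04399675]
 [ 0.51465167 -0.09448666]
 [ 0.48020809 -0.00707379]] [ 0.56641841 -0.02528875] [np.float64(0.09451000575846212), np.float64(0.14645038857544296), np.float64(0.09395409149085451), np.float64(0.14774012657988458)]
-159.49118569338722
-159.72057133244246
sheet scene (array([ 0.5036795 , -0.27063364]), (92.2, 67.0), -6.62)
```

```bash
cat >> h.py <<'E'
def R(th):
    t=np.radians(th);c,s=np.cos(t),np.sin(t)
    return np.array([[c,0,-s],[s,0,c],[0,-1,0]]) .astype(float)
E
python3 - <<'E'
from h import *
np.set_printoptions(precision=4,suppress=True)
r=R(110.4); print(np.linalg.det(r))
ctrl.goto(np.array([.5665,-.025,.25])+.03*r[:,2],r);print(ctrl.current_t())
c=cam('wrist');im=shot('wrist','w1.png');print(c[2])
print('low',rect(blob(blue(im),proj([.566,-.025,.06],c)[0]),.060,c),proj([.566,-.025,.06],c))
r=R(84.2);ctrl.goto(np.array([.503,-.2695,.22])+.03*r[:,2],r);print(ctrl.current_t())
c=cam('wrist');im=shot('wrist','w2.png')
print('sheet',rect(blob(brown(im),proj([.503,-.27,.023],c)[0]),.023,c),proj([.503,-.27,.023],c))
E
```

```text
1.0
2.575
[[-0.3493 -0.908  -0.2315  0.4744]
 [ 0.937  -0.3382 -0.087  -0.0596]
 [ 0.0007 -0.2473  0.9689  0.4229]
 [ 0.      0.      0.      1.    ]]
low (array([ 0.5651, -0.0251]), (90.1, 52.3), 19.47) [[280.2883 216.3848]]
3.5833
sheet (array([ 0.5037, -0.2717]), (89.0, 61.7), -5.72) [[278.8345 214.8238]]
```

View pics/w1.png

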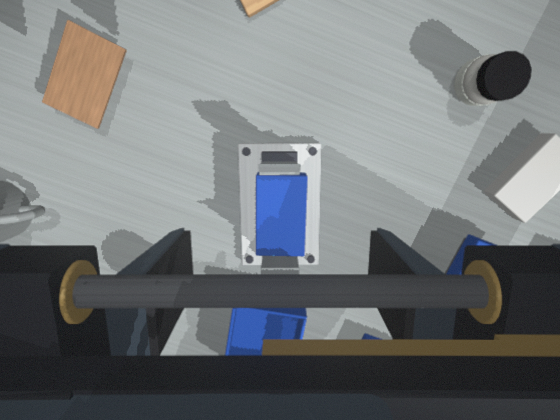

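View pics/w2.png

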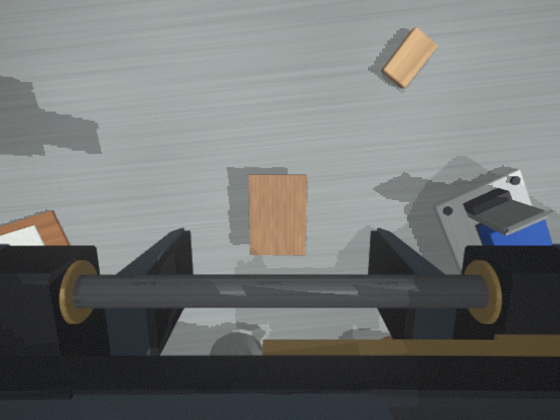

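The wrist view shows the jig centred near (280,205), with screws at (246,152), (312,151), (249,259) and (311,259). The sheet is at (278,215), as predicted. I'll refine the jig centre from those screws.

Run:
```python
from h import *
np.set_printoptions(precision=4,suppress=True)
im=cv2.imread('pics/w1.png');g=cv2.cvtColor(im,cv2.COLOR_BGR2GRAY)
r=R(110.4)
T=np.array([[-0.3493,-0.908,-0.2315,.4744],[.937,-.3382,-.087,-.0596],[.0007,-.2473,.9689,.4229],[0,0,0,1]])
c=cam('wrist');c=(c[0],c[1],T)
pts=[]
for x,y in((246,152),(312,151),(311,259),(249,259)):
    w=g[y-6:y+7,x-6:x+7];m=(w<110).astype(np.uint8);n,l,st,ce=cv2.connectedComponentsWithStats(m)
    i=min(range(1,n),key=lambda i:np.hypot(*(ce[i]-6)));pts.append(ce[i]+[x-6,y-6]);print(pts[-1],st[i,4])
P=onplane(pts,.012,c)[:,:2];print(P,P.mean(0),[np.hypot(*(P[i]-P[i-1])) for i in range(4)])
d=P[0]+P[1]-P[2]-P[3];print(np.degrees(np.arctan2(d[1],d[0])))
d=P[0]+P[3]-P[2]-P[1];print(np.degrees(np.arctan2(d[1],d[0])))
cv2.imwrite('pics/c3.png',cv2.resize(im[135:275,225:335],(471,600),interpolation=cv2.INTER_CUBIC))
```

```text
[245.8776 151.2245] 49
[312.0698 150.7209] 43
[310.1429 258.5   ] 42
[248.8718 258.8718] 39
[[ 0.5189 -0.085 ]
 [ 0.4917 -0.0135]
 [ 0.6161  0.0335]
 [ 0.6433 -0.038 ]] [ 0.5675 -0.0258] [np.float64(0.13293634874060115), np.float64(0.07647186389023293), np.float64(0.13303434128048713), np.float64(0.07653061475726654)]
-159.32124702981884
-69.16378307446439
```

View pics/c3.png

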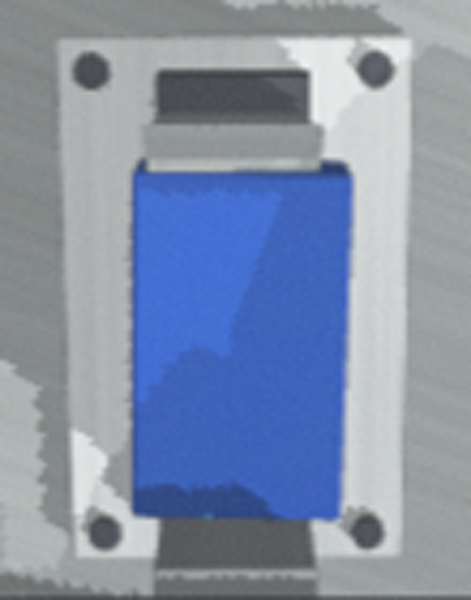

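Run:
```python
from h import *
np.set_printoptions(precision=4,suppress=True)
r=R(84.25);p=np.array([.5035,-.271,0])
ctrl.move_l(p+[0,0,.06],vel=.2,ori=r)
print(ctrl.move_l(p+[0,0,.012],vel=.08,contact_N=8),ctrl.current_tool_pos(),ctrl.current_contact_force())
ctrl.command_gripper(.45)
print('w',ctrl.current_grip_width()*91,ctrl.current_contact_force(),ctrl.current_t())
ctrl.move_l(p+[0,0,.045],vel=.06)
print('w',ctrl.current_grip_width()*91,ctrl.current_tool_pos(),ctrl.current_t())
shot('wrist','w3.png');shot('scene','s3.png')
s=cv2.imread('pics/s3.png');cv2.imwrite('pics/c4.png',cv2.resize(s[90:210,130:290],(800,600)))
```

```text
False [ 0.5036 -0.2711  0.0122] [0.2348 0.305  0.6411]
w 61.19671073949693 [-1.1681  1.0595  4.285 ] 5.9083
w 61.59566562023599 [ 0.5035 -0.271   0.045 ] 6.6083
```

View pics/w3.png

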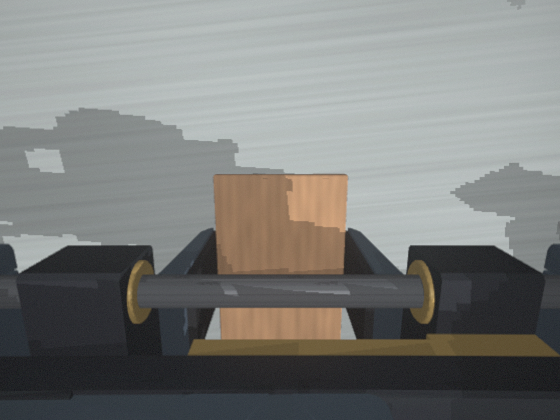

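View pics/c4.png

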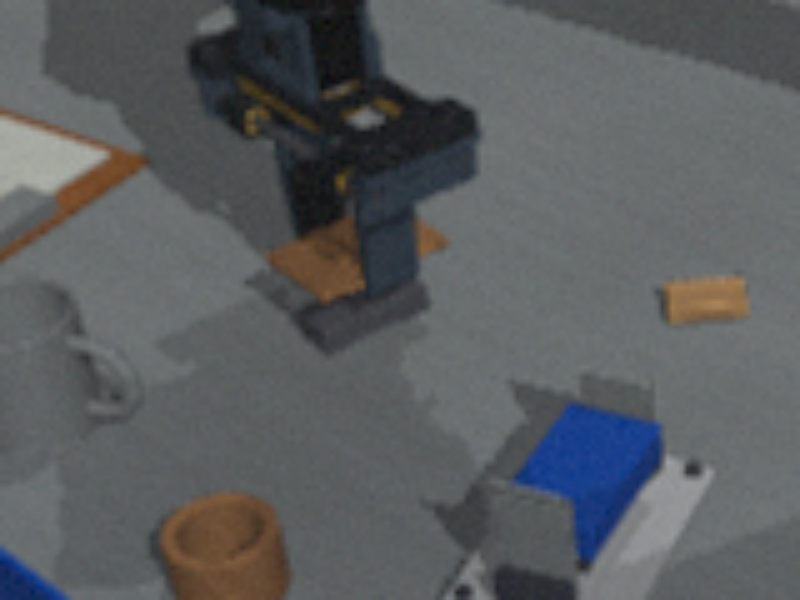

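The sheet is held flat, at 61.6 mm grip width. Its near edge is at row 174, so I can use that to get its offset in the hand and then place it.

Run:
```python
from h import *
np.set_printoptions(precision=4,suppress=True)
c=cam('wrist');t=np.array(ctrl.current_tool_pos());r=np.array(ctrl.current_eef_rot())
P=onplane([[215,174],[280,174],[347,174]],t[2]+.011,c);e=(P-t)@r;print(e)
J=np.array([.567,-.0255]);a=np.radians(20.5);ex=np.array([np.cos(a),np.sin(a)]);ey=np.array([-ex[1],ex[0]])
off=e[1,2]-.045   # sheet centre along tool z
print('off',off)
r2=R(110.5);tgt=J-.0005*ex+.001*ey - off*r2[:2,2]
print(tgt, ctrl.current_t())
ctrl.move_l([t[0],t[1],.13],vel=.2)
ctrl.goto([*tgt,.14],r2)
shot('wrist','w4.png')
ctrl.move_l([*tgt,.09],vel=.1)
f0=np.array(ctrl.current_contact_force())
hit=ctrl.move_l([*tgt,.0535],vel=.03,contact_N=3)
print(hit,ctrl.current_tool_pos(),np.array(ctrl.current_contact_force())-f0,ctrl.current_t())
```

```text
[[-0.0304 -0.011   0.045 ]
 [-0.0003 -0.011   0.0451]
 [ 0.0307 -0.011   0.0451]]
off 5.531813362927296e-05
[ 0.5662 -0.0247] 6.7083
True [ 0.5661 -0.0247  0.0535] [ 0.7447 -1.2057  4.3441] 10.15
```

View pics/w4.png

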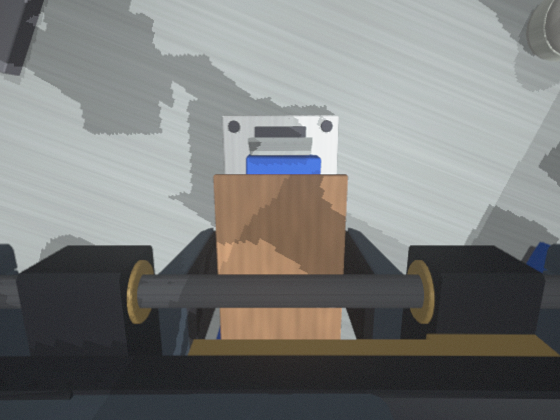

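Contact came at the expected height (TCP z=0.0535). I'll open, retreat and check.

Run:
```python
from h import *
np.set_printoptions(precision=4,suppress=True)
t=np.array(ctrl.current_tool_pos())
ctrl.command_gripper(.88)
ctrl.move_l([t[0],t[1],.15],vel=.12)
r2=R(110.5)
ctrl.move_l(np.array([.567,-.0255,.25])+.03*r2[:,2],vel=.25)
c=cam('wrist');im=shot('wrist','w5.png')
print('sheet',rect(blob(brown(im),proj([.566,-.025,.065],c)[0]),.065,c),ctrl.current_t())
g=cv2.cvtColor(im,cv2.COLOR_BGR2GRAY)
pts=[]
for q in np.array([[.5189,-.085],[.4917,-.0135],[.6161,.0335],[.6433,-.038]]):
    x,y=np.round(proj([*q,.012],c)[0]).astype(int)
    w=g[y-6:y+7,x-6:x+7];n,l,st,ce=cv2.connectedComponentsWithStats((w<110).astype(np.uint8))
    if n<2: continue
    i=min(range(1,n),key=lambda i:np.hypot(*(ce[i]-6)));pts.append(ce[i]+[x-6,y-6]);print(pts[-1],st[i,4])
P=onplane(pts,.012,c);print(P,P.mean(0))
```

```text
sheet (array([ 0.5663, -0.0252]), (89.6, 61.1), 20.48) 12.2167
[246.6792 151.6415] 53
[313.     151.3333] 42
[311.2571 259.2857] 35
[250.9444 258.0926] 54
[[ 0.519  -0.085   0.012 ]
 [ 0.4918 -0.0134  0.012 ]
 [ 0.6163  0.0341  0.012 ]
 [ 0.6412 -0.0369  0.012 ]] [ 0.5671 -0.0253  0.012 ]
```

View pics/w5.png

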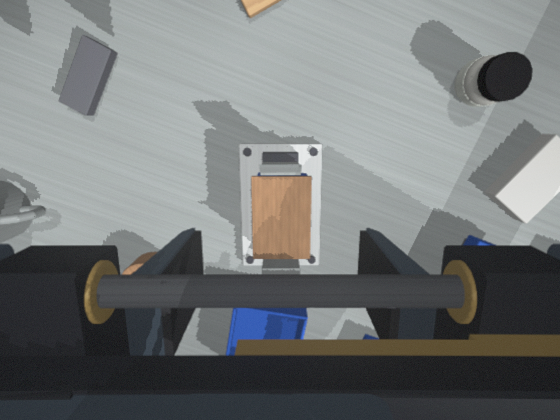

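The sheet lies square on the slab, within about 1 mm of the jig centre (pixel ~(281,217)). Next I'll view the slab from above.

Run:
```python
from h import *
np.set_printoptions(precision=4,suppress=True)
r=R(89.3);ctrl.goto(np.array([.5615,.2215,.24])+.03*r[:,2],r)
ctrl.command_gripper(.9)
c=cam('wrist');im=shot('wrist','w6.png')
q=proj([.5615,.2215,.042],c)[0]
print('slab',rect(blob(blue(im),q),.042,c),q,ctrl.current_t())
```

```text
slab (array([0.5615, 0.2217]), (91.4, 52.9), -0.77) [281.2403 214.6853] 13.525
```

View pics/w6.png

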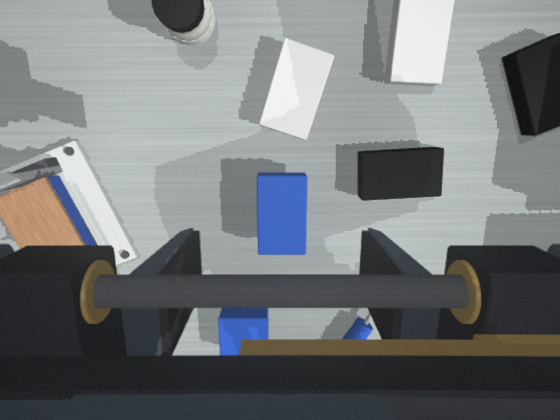

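The slab is at pixel (281,214), and the fingers clear the black slab at (400,173). Now I'll grasp it with the tips about 4.5 mm above its underside.

Run:
```python
from h import *
np.set_printoptions(precision=4,suppress=True)
r=R(89.25);p=np.array([.5612,.2216,0])
ctrl.move_l(p+[0,0,.07],vel=.2,ori=r)
print(ctrl.move_l(p+[0,0,.0225],vel=.08,contact_N=8),ctrl.current_tool_pos())
ctrl.command_gripper(.4)
print('w',ctrl.current_grip_width()*91,ctrl.current_contact_force(),ctrl.current_t())
ctrl.move_l(p+[0,0,.06],vel=.08)
ctrl.sleep(.2)
print('w',ctrl.current_grip_width()*91,ctrl.current_contact_force(),ctrl.current_t())
c=cam('wrist');im=shot('wrist','w7.png')
np.save('T.npy',c[2])
```

```text
False [0.5614 0.2216 0.0226]
w 53.73510746802951 [-0.5564 -0.2249  3.3664] 15.825
w 53.71526842923242 [-0.5198 -0.1509 -1.5585] 16.6417
```

View pics/w7.png

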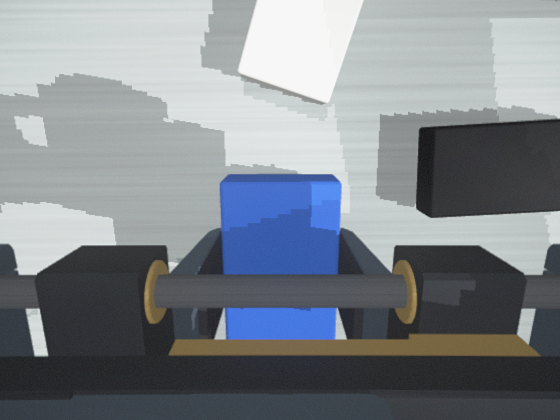

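The slab is held. Its front face spans rows 175-181, so the top edge is at about row 181.

Run:
```python
from h import *
np.set_printoptions(precision=4,suppress=True)
im=cv2.imread('pics/w7.png');print(im[170:188,280])
c=cam('wrist');t=np.array(ctrl.current_tool_pos());r=np.array(ctrl.current_eef_rot())
for row,h in((181,.0195),(175,-.0045)):
    print((onplane([[225,row],[280,row],[338,row]],t[2]+h,c)-t)@r)
```

```text
[[178 176 169]
 [178 176 169]
 [174 174 167]
 [155 152 147]
 [150 102  85]
 [151  88  63]
 [151  89  64]
 [153  90  64]
 [153  88  63]
 [153  88  60]
 [156  91  64]
 [160  92  63]
 [196 108  72]
 [201 108  70]
 [202 109  69]
 [206 113  74]
 [205 113  74]
 [206 113  73]]
[[-0.0246 -0.0195  0.0432]
 [-0.0004 -0.0195  0.0432]
 [ 0.0252 -0.0195  0.0432]]
[[-0.0283  0.0045  0.0423]
 [-0.0004  0.0045  0.0423]
 [ 0.029   0.0045  0.0423]]
```

Run:
```python
from h import *
np.set_printoptions(precision=4,suppress=True)
t=np.array(ctrl.current_tool_pos())
r2=R(110.5);tgt=np.array([.5667,-.0252])+.0015*r2[:2,2]
ctrl.move_l([t[0],t[1],.14],vel=.2)
ctrl.goto([*tgt,.15],r2)
im=shot('wrist','w8.png')
ctrl.move_l([*tgt,.105],vel=.1)
ctrl.sleep(.2);f0=np.array(ctrl.current_contact_force())
hit=ctrl.move_l([*tgt,.0690],vel=.025,contact_N=2.5)
print(hit,ctrl.current_tool_pos(),np.array(ctrl.current_contact_force())-f0,ctrl.current_t())
```

```text
True [ 0.5652 -0.0257  0.0692] [-0.0011  0.8379  3.3227] 20.425
```

View pics/w8.png

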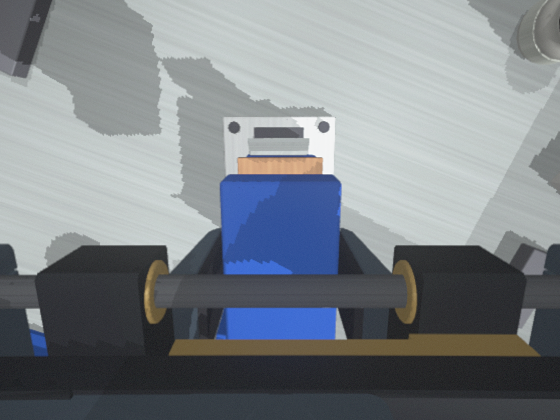

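Contact came at 0.0692, as expected. I'll release, lift and check the placing.

Run:
```python
from h import *
np.set_printoptions(precision=4,suppress=True)
t=np.array(ctrl.current_tool_pos());r2=R(110.5)
ctrl.sleep(.3)
ctrl.command_gripper(.8)
ctrl.move_l([t[0],t[1],.16],vel=.12)
ctrl.move_l(np.array([.567,-.0255,.27])+.03*r2[:,2],vel=.25)
c=cam('wrist');im=shot('wrist','w9.png')
print('slab',rect(blob(blue(im),proj([.567,-.0255,.089],c)[0]),.089,c),ctrl.current_t())
print('sheet',rect(blob(brown(im),proj([.567,-.0255,.065],c)[0]),.065,c))
cv2.imwrite('pics/c9.png',cv2.resize(im[120:270,205:355],(600,600),interpolation=cv2.INTER_CUBIC))
s=shot('scene','s9.png');cv2.imwrite('pics/c10.png',cv2.resize(s[150:230,200:300],(750,600),interpolation=cv2.INTER_CUBIC))
```

```text
slab (array([ 0.5649, -0.0263]), (91.7, 52.9), 20.48) 22.7917
sheet (array([0.5559, 0.0025]), (88.3, 2.2), 22.28)
```

View pics/c9.png

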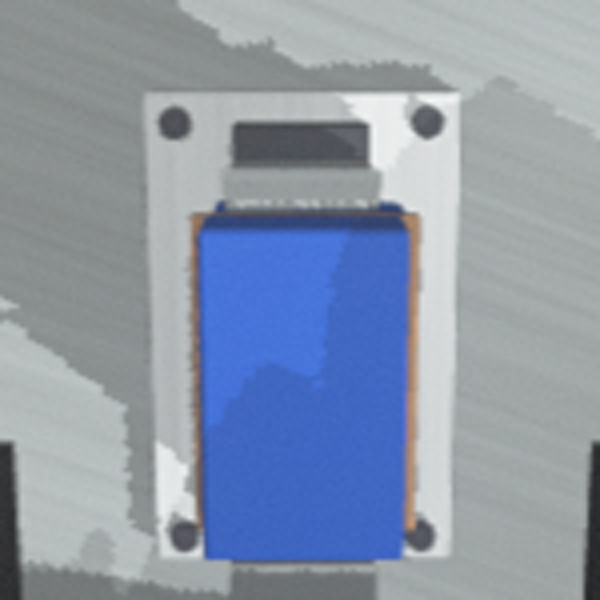

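View pics/c10.png

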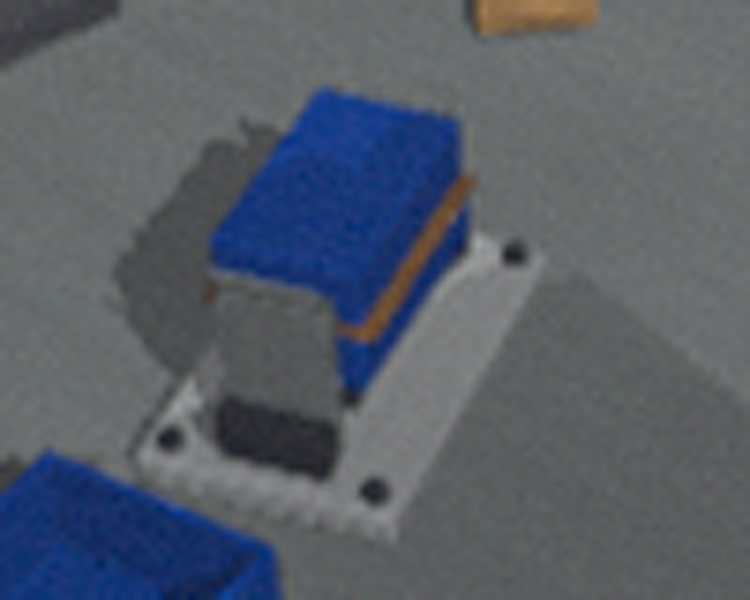

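The stack is square, with an even brown rim on both sides (c9) and all layers flat (c10). Next I'll press with shut fingers at the centre.

Run:
```python
from h import *
np.set_printoptions(precision=4,suppress=True)
r2=R(110.5);p=np.array([.5667,-.0256])
ctrl.command_gripper(0.0)
ctrl.move_l([*p,.11],vel=.2,ori=r2)
ctrl.sleep(.3);f0=np.array(ctrl.current_contact_force())
hit=ctrl.move_l([*p,.085],vel=.02,contact_N=2)
print(hit,ctrl.current_tool_pos(),np.array(ctrl.current_contact_force())-f0,ctrl.current_t())
z=ctrl.current_tool_pos()[2]
for i in range(30):
    z-=.001 if z>.0805 else .0003
    ctrl.move_l([*p,z],vel=.008);ctrl.sleep(.1)
    f=np.array(ctrl.current_contact_force())-f0
    print(round(z,4),np.round(ctrl.current_tool_pos(),4),f.round(2),round(ctrl.current_t(),2))
    if f[2]>22 or z<.0755: break
```

```text
True [ 0.5666 -0.0256  0.0881] [ 0.525  -1.1423  2.9554] 26.2333
0.0871 [ 0.5667 -0.0256  0.0871] [-1.24  0.63  4.16] 26.62
0.0861 [ 0.5667 -0.0256  0.0861] [-1.01 -0.51  5.41] 27.0
0.0851 [ 0.5667 -0.0256  0.0852] [-1.21 -0.81  6.08] 27.38
0.0841 [ 0.5667 -0.0256  0.0842] [-0.58 -0.28  5.69] 27.75
0.0831 [ 0.5667 -0.0256  0.0833] [-2.12 -1.09  7.38] 28.12
0.0821 [ 0.5667 -0.0256  0.0823] [-3.3   0.39  9.92] 28.5
0.0811 [ 0.5667 -0.0256  0.0814] [-3.24 -0.2   9.42] 28.88
0.0801 [ 0.5668 -0.0256  0.0804] [-2.74  0.93 11.01] 29.25
0.0798 [ 0.5667 -0.0256  0.0801] [-2.52  0.24 11.29] 29.6
0.0795 [ 0.5668 -0.0256  0.0799] [-1.78  0.18 10.42] 29.95
0.0792 [ 0.5668 -0.0256  0.0796] [-3.6   0.14 12.89] 30.3
0.0789 [ 0.5667 -0.0256  0.0793] [-4.05  0.11 11.69] 30.65
0.0786 [ 0.5668 -0.0256  0.0792] [-2.82  0.54 16.16] 31.0
0.0783 [ 0.5669 -0.0256  0.0792] [-5.33  0.69 21.16] 31.35
0.078 [ 0.5669 -0.0256  0.0792] [-7.05  0.7  25.95] 31.7
```

It's on the stop: z has stuck at 0.0792 while the force rose to 26 N. One last look before handing in.

Run:
```python
from h import *
ctrl.sleep(.3);print([np.round(ctrl.current_contact_force(),2) for _ in range(3)],ctrl.current_tool_pos())
s=shot('scene','s11.png');a=cv2.resize(s[130:230,190:310],(720,600),interpolation=cv2.INTER_CUBIC);cv2.imwrite('pics/c11.png',a)
c=cam('wrist');im=shot('wrist','w11.png')
t=shot('top','t11.png')
```

```text
[array([-6.4 ,  1.36, 27.19]), array([-6.4 ,  1.36, 27.19]), array([-6.4 ,  1.36, 27.19])] [ 0.5668896  -0.02560632  0.07913886]
```

View pics/c11.png

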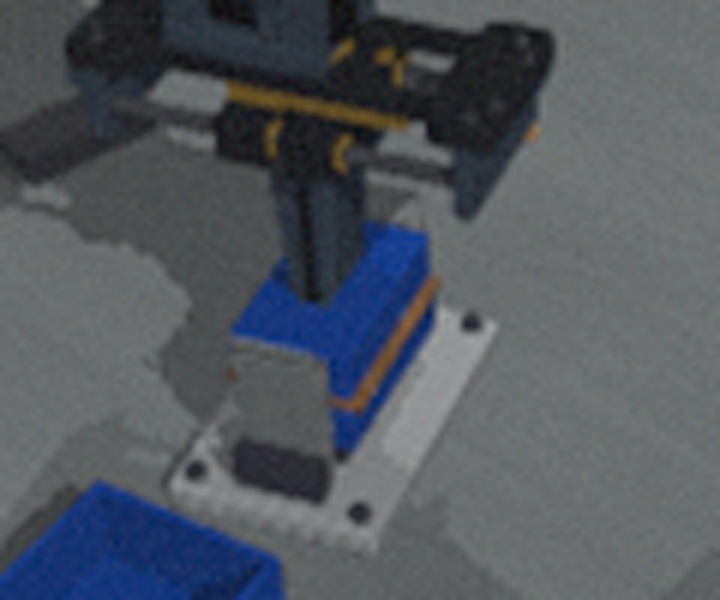

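View pics/w11.png

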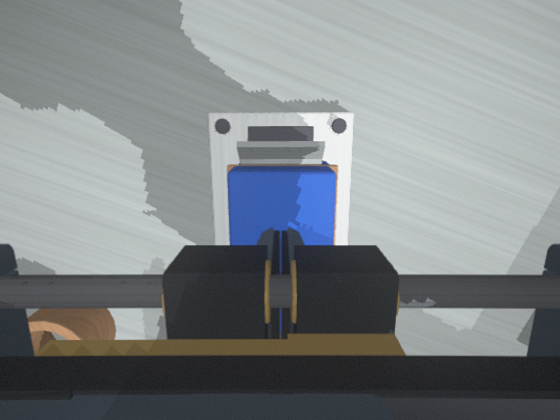

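The stack is flat and in order, and it's pressed at the centre, with the slab near (282,205) in the wrist view. I'm handing in.

```bash
python3 -c "
from bench import ctrl
ctrl.sign_off();print(ctrl.current_t(),ctrl.current_contact_force(),ctrl.current_tool_pos())"
```

```text
the job is handed in; nothing more can be done
the job is handed in; nothing more can be done
```

The job is handed in, with the robot still holding the stack down on the hard stop. I laid the sheet on the lower slab and let go, stacked the blue slab from its riser on top, then pressed slowly with shut fingers at the centre.

- **Placing:** after release the sheet was within about 1 mm of the jig centre, at 20.5° against the jig's 20.5°. The upper slab measured about 2 mm off along the jig, of which I put about 1 mm down to its side face being in the picture. The brown rim looked even on both long sides.
- **Pressing:** the fingers stopped going down at 79.2 mm, where the stop is expected, while the force rose from about 12 N to 26–27 N. It held there with about 6 N sideways, and the last pictures showed the layers flat and in order. The highest force I read was 27 N.
- **Time:** my last reading before the final checks was 31.7 s of the 72 s allowed.
- **Checks:** none failed. I did not measure the bystanders again at the end, but the robot met no unexpected contact on the way. Sign-off gave no verdict.

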